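# Shut the seal case and fasten its draw latch

## Robot

A 7-joint arm with a two-finger parallel gripper is mounted at the origin on the work surface. World frame = base frame: x ahead of the robot, y to its left, z up, the work surface at z = 0. Lengths are in m, angles in rad, forces in N, time in s.
With the tool pointing down it reaches from about 0.425 to 0.875 m from the base axis. Payload 4.7 kg.
Tool frame: the origin (TCP) lies midway between the tips of the shut fingers; the grasp point (between the pads) lies 19 mm behind it; z points along the fingers, y is the line along which they close (so a half turn about z gives the same grasp; the last joint's range is limited). The gripper opens to 85 mm and grips with 20 to 120 N. Pads are 22 mm wide; open, the fingers measure 114 mm over their backs; the gripper's body (76 mm by 85 mm) begins 54 mm behind the grasp point. The pads swing forward as they close: fully open they stand 13 mm farther back than shut.
Start: joints at [-1.11, 0.321, -0.07, 1.45, 0.023, 1.371, -0.057], TCP at [0.281, 0.586, 0.231] pointing down, gripper open.
Joint ranges: [-2.86, 2.86], [-0.3, 2.09], [-1.38, 1.24], [0.06, 2.45], [-1.56, 4.7], [0.09, 2.05], [-2.69, 2.69]. Speed limits (rad/s): [2.57, 2.57, 3.14, 3.14, 3.14, 3.14, 3.14].

## Interface

Orientations are given as a rotation vector (axis times angle).
In Python, from bench import manip gives the robot as it stands.
- The arm moves only by the shell command python3 -m pendant 'ROWS'. ROWS is JSON, a list of rows, each a list of 7 numbers: the turn, a rotation vector about the tool's x, y, z in degrees, then the shift along the tool's x, y, z in cm, then the opening in per cent of the stroke, from 0 (shut) to 100 (fully open). A call has exactly 5 rows; each row is the pose to reach, as a shift and turn from the pose commanded when the call began, along the tool's axes at that moment; what a row does not reach only later rows make up. A row lasts 1/8 s, in which the tool goes at most 62.5 mm and 10.7 degrees, less where a joint would pass 70% of its speed; a pose out of reach is approached as far as the arm can. A call with a gripper value outside its range is refused whole. The fingers move at their own pace and stop on an object; the grip force is fixed at half the most. Time passes only in rows, so rows that repeat a pose let the fingers close, or fill a call up. It gives the time, the measured TCP pose, the force, the opening and the grip force at its end, in the units of the state.
- manip.sense(): the state, without advancing time (a new reading comes with each control period).
- manip.capture(name): name is "side" or "top" or "wrist"; returns a dict with "frame" (480x640x3 uint8, blue, green, red), "z_map" (480x640 float32, m along the optical axis (not along the pixel's ray), 0 where there is no reading), "camera_matrix" (3x3 intrinsics, pixels), "eye" and "rotation" of the camera in the world. Camera axes: x right, y down, z forward; pixel columns grow to the right and rows downward; lengths in m; the calibration is good to about 2 mm. The wrist camera is an equidistant fisheye: a pixel r from the principal point sees the ray r / f radians off the axis. A picture is of the moment at which its call begins.
- manip.finish_job(): hands the job in; it is judged then, once.
The state is a dict: "time": time; "q": joint angles; "joint_vel": joint speeds; "effort": joint torques, N m; "tcp_pos": TCP position; "orientation": TCP orientation; "contact_force": force on the tool from outside, world axes, zero at the start; "ft_torque": the same for the moment, N m; "finger_gap": opening from 0.0 (shut) to 1.0 (fully open); "finger_force": force on a finger pad.
Only numpy, scipy, OpenCV 4.12 (cv2) and the standard library are available. Lean on these libraries where they do the work, as an engineer would, in place of code of your own. Each camera call takes 0.05 s, during which the arm holds its last target. There are 200 camera calls.

## Task

The calligrapher's plywood seal case stands open on the desk. Swing its lid fully shut, lift the loop of the steel draw latch on the front of the case over the upturned keeper hook on the lid so that the loop's cross pin drops in behind the lip, then press the latch lever down flat against the case until it goes over centre and the lid is held shut. Leave the things standing around the case where they are.

Things in the scene. Friction and masses are not known exactly. Their poses are not given: they have to be found in the camera images.
- case: the seal case: plain plywood box with steel corners, fixed, 170 mm deep (x), 300 wide (y), 184 high with its lid shut (body 128, lid 56). Origin: centre of its underside, on the desk. +x points from its front face to its hinged back, +z up. The front face (case x = -85 mm), with the latch in its middle (case y = 0), faces roughly towards the robot
- lid (a joint): angle of the lid about its hinge along the back edge (parallel to case y, through case x = +85, z = 128 mm); 0 = shut, grows as its front rises; starts 0.35 to 0.8 rad. Stiff hinge: the lid stays where it is left and closes with about 2 to 8 N of push on the front of its top
- lid_front (a point): middle of the top front edge of the lid: 170 mm in front of the hinge and 56 mm above it when shut (then case x = -85 mm, z = 184 mm); the lid's top is a plain flat board
- lever (a joint): angle of the latch lever about its pivot; 0 = flat against the case, pointing down; grows as its tip swings outwards from the case (1.57 = straight out) and up, 2.8 at most. Starts 0.02 to 0.25, hanging loose; slight friction. With the loop hooked it resists (up to about 3 N at the tip) down to about 0.25 rad, then the loop's pull helps it flat and holds it
- lever_pivot (a point): the lever's pivot pin, in the middle of the latch: 15 mm in front of the case's front face, 104 mm above the desk. The lid's shut front stands 80 mm above it, so a hand pointing straight down fouls the lid when pressing the lever flat: tilt the fingers towards the case
- lever_tip (a point): point on the lever's outer side near its free end, where one presses: 55 mm along the lever from the pivot, 5 mm out (when flat: 20 mm in front of the face, 49 mm above the desk). The lever is a steel plate 24 mm wide, 3 mm thick, 54 mm long from the pivot, then a 12 mm finger lip bent outwards 35 degrees. Its outer side looks up when it sticks straight out
- loop (a joint): angle of the loop about its pins on the lever: 0 = pointing opposite to the lever (up when the lever is flat), -2.84 = folded down on to the lever's outer side (its stop), where it starts. Swings easily. The pins lie 12 mm from the lever's pivot along the lever (14 degrees towards its inner side), so lifting the loop carries the lever along, out and up
- loop_bar (a point): centre of the loop's cross pin, 46.4 mm from the loop's own pins. Loop: two flat steel links 6 x 3 mm, 29 mm apart inside, joined at the free end by a 5 mm round cross pin with flat heads 10 mm across outside the links. Pinch it sideways (along case y) on these heads, 43 mm over all: the pin turns freely in the links. Sprung: stretches up to 4 mm lengthwise, 9 N per mm
- keeper_seat (a point): where the cross pin's centre lies when hooked: in the upward-open groove of the keeper, a steel hook 24 mm wide on the lid's front; lid shut: 15 mm in front of the face, 140 mm above the desk, axes as the case. Groove 9 mm front to back; its front lip rises 5 mm above this point, its root 10 mm. Lift the pin 8 mm or more to pass the lip. Hooked, the lever stands near 0.85
- inkstone: bystander: dark stone slab 130 x 80 x 22 mm with a sunk well. Origin: centre of its underside
- ink_bottle: bystander: black bottle with a white cap, 42 mm across, 115 mm high. Origin: centre of its underside
- seal: bystander: square marble seal standing on end, 26 x 26 x 58 mm. Origin: centre of its underside
- paste_pot: bystander: round white ceramic pot, 72 mm across, 37 mm high. Origin: centre of its underside
- book: bystander: closed book with blue cloth covers lying flat in front of the case, 115 x 163 x 17 mm. Origin: centre of its underside
- tape_roll: bystander: paper tape roll lying flat, 92 mm across, 18 mm high. Origin: centre of its underside
- paperweight: bystander: dark steel bar 190 x 22 x 13 mm with a small knob, 26 mm high in all. Origin: centre of its underside

How it is judged:
On the way, in this order (a step that is already met when the one before it is completed fails the run):
1. the lid is swung shut (value of joint lid below 0.03 rad), for 0.2 s.
2. the loop's cross pin lies in the keeper, behind its lip (value of joint lid below 0.03 rad and x of loop_bar in the frame of keeper_seat between -0.0045 and 0.0045 m and z of loop_bar in the frame of keeper_seat between -0.004 and 0.005 m), for 0.1 s.
At the end, for the whole second after the job is handed in: the lid is shut (under 0.02 rad), the cross pin lies in the keeper's groove (within 4.5 mm front to back and 3 mm in height of its seat) and the lever lies flat on the case (under 0.08 rad) (value of joint lid below 0.02 rad and value of joint lever below 0.08 rad and x of loop_bar in the frame of keeper_seat between -0.0045 and 0.0045 m and z of loop_bar in the frame of keeper_seat between -0.003 and 0.003 m); the robot touches nothing.
It fails at once if a thing standing around the case is pushed more than 30 mm away (distance of any of inkstone, ink_bottle, seal, paste_pot, book, tape_roll, paperweight from where it was at the start of the episode above 0.03 m).
It also fails if it takes over 64 s, if anything falls off the work surface, if the arm or the gripper's body presses on something with over 40 N, if the wrist force passes 120 N, or if a joint passes its speed limit or range.

## Working session

There is one attempt and no reset: what is moved stays moved. The work goes in short steps, Python scripts to look and compute and a shell command to move; the robot and the scene stay as the last step left them, time stands still between calls to the robot, and variables do not carry over. Pictures are saved under pics/ and viewed, at most 11 in all, crops included, and the job is handed in when it is done.

```bash
mkdir -p pics; ls; cat > h.py <<'E'
import numpy as np, cv2
from bench import manip
from scipy.spatial.transform import Rotation as R
def cloud(c):
    K=np.array(c["camera_matrix"]);z=c["z_map"];v,u=np.indices(z.shape)
    P=np.stack([(u-K[0,2])/K[0,0]*z,(v-K[1,2])/K[1,1]*z,z],-1)
    W=P@np.array(c["rotation"]).T+np.array(c["eye"]);W[z==0]=np.nan
    return W
E
python3 - <<'E'
from h import *
s=manip.sense();print(s)
for n in("side","top"):
    c=manip.capture(n);cv2.imwrite(f"pics/{n}0.png",c["frame"]);np.savez(n+"0.npz",**c)
    print(n,c["eye"],c["rotation"],c["camera_matrix"])
E
```

```text
pics
{'time': 0.0, 'q': array([-1.10993556,  0.32183299, -0.07003981,  1.45171077,  0.02262137,
        1.37081072, -0.05690209]), 'joint_vel': array([-0.00064189, -0.00027989,  0.00054003, -0.00101983,  0.00046458,
        0.00042806,  0.00104924]), 'effort': array([-1.82488657e-04, -4.93573451e+01, -3.82407093e-01, -3.14336300e+01,
        1.29445581e-02,  1.11943661e-02, -5.97212988e-06]), 'tcp_pos': array([0.28066597, 0.58566257, 0.23019873]), 'orientation': array([-0.69589472, -3.06323618,  0.00306652]), 'contact_force': array([0.25137925, 0.22926303, 0.17701262]), 'ft_torque': array([-0.01432031,  0.01617355,  0.02032619]), 'finger_force': 0.0, 'finger_gap': 1.0037431325139317}
side [-0.12651246 -0.76889217  0.83105085] [-2.00285346  0.82458781 -0.42700952] [[594.00931727   0.         317.80247039]
 [  0.         594.00931727 237.43569001]
 [  0.           0.           1.        ]]
top [0.44850769 0.02948732 1.10114247] [-2.21255692  2.00414072 -0.2016554 ] [[513.43599233   0.         324.98281984]
 [  0.         513.43599233 250.22505521]
 [  0.           0.           1.        ]]
```

```bash
sed -i 's/np.array(c\["rotation"\]).T/R.from_rotvec(c["rotation"]).as_matrix().T/' h.py
python3 - <<'E'
import cv2,numpy as np
a=cv2.imread("pics/side0.png");b=cv2.imread("pics/top0.png")
cv2.imwrite("pics/both.png",np.vstack([cv2.resize(a,(400,300)),cv2.resize(b,(400,300))]))
E
```

```text
(no output)
```

View pics/side0.png

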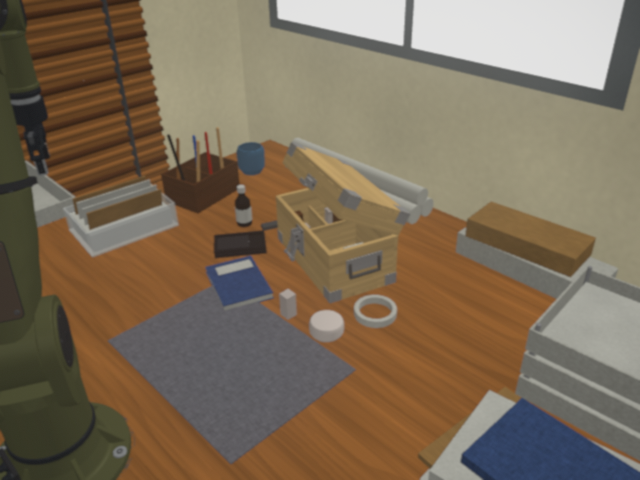

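View pics/top0.png

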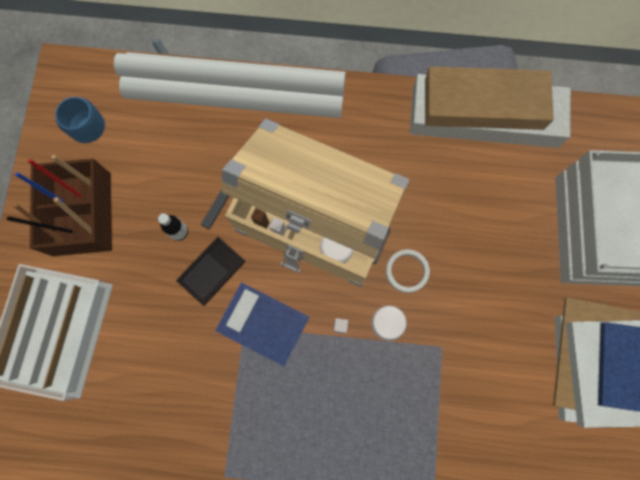

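```bash
python3 - <<'E'
from h import *
c=dict(np.load("top0.npz"));W=cloud(c)
poly=np.array([(270,135),(396,185),(372,222),(240,168)])
m=np.zeros((480,640),np.uint8);cv2.fillPoly(m,[poly],1)
P=W[m>0];P=P[~np.isnan(P).any(1)];ctr=np.median(P,0)
for _ in range(4):
    n=np.linalg.svd(P-P.mean(0),full_matrices=False)[2][2];n*=np.sign(n[2]);d=(P-P.mean(0))@n;P=P[abs(d)<max(.003,np.percentile(abs(d),80))] if _<3 else P
p0=P.mean(0);print("n",n,"res",abs((P-p0)@n).mean(),len(P))
# whole lid top: connected pixels near plane
big=np.zeros((480,640),np.uint8);cv2.fillPoly(big,[np.array([(265,110),(425,175),(380,260),(205,180)])],1)
mm=((abs((W-p0)@n)<.005)&(big>0)).astype(np.uint8)
mm=cv2.morphologyEx(mm,cv2.MORPH_OPEN,np.ones((5,5)))
k,lab,st,_=cv2.connectedComponentsWithStats(mm);i=1+st[1:,4].argmax()
Q=W[lab==i]; 
hz=np.array([n[0],n[1],0]);th=np.arcsin(np.linalg.norm(hz)) 
print("tilt",th,"dir",np.degrees(np.arctan2(n[1],n[0])))
e1=np.cross(n,[0,0,1]);e1/=np.linalg.norm(e1);e2=np.cross(n,e1)
q=np.c_[(Q-p0)@e1,(Q-p0)@e2].astype(np.float32)
r=cv2.minAreaRect(q);print(r)
bx=cv2.boxPoints(r);C=p0+bx@np.array([e1,e2]);print("corners",C)
# rim
m2=(abs(W[...,2]-.128)<.004)&(W[...,0]>.4)&(W[...,0]<.8)&(abs(W[...,1])<.35)
cv2.imwrite("rim.png",m2*255)
rr=W[m2];print(len(rr),rr.min(0),rr.max(0))
c=W[250:268,282:300];print(np.nanmedian(W[255:262,287:295].reshape(-1,3),0))
for b,(u,v) in dict(inkstone=(212,270),bottle=(165,219),seal=(341,325),pot=(389,322),book=(262,322),tape=(393,262),pw=(216,208)).items(): print(b,W[v,u])
E
```

```text
n [ 0.47326517 -0.15710012  0.8667985 ] res 0.0008541722097913158 6036
tilt 0.5220505163562253 dir -18.363557880460686
((-0.003801509737968445, 0.005637526512145996), (0.17464163899421692, 0.302274614572525), 89.72760009765625)
corners [[ 0.74098175  0.23981817  0.26333529]
 [ 0.64457035 -0.04666789  0.26405191]
 [ 0.78797751 -0.09514667  0.17696635]
 [ 0.88438891  0.1913394   0.17624972]]
896 [ 0.60000525 -0.04249955  0.12400937] [0.73281512 0.25239295 0.13199962]
[0.62859004 0.11679404 0.1054104 ]
inkstone [0.60127752 0.28730734 0.02070741]
bottle [0.67996984 0.37174668 0.11653534]
seal [0.51043063 0.00392196 0.05907962]
pot [ 0.52739659 -0.09401304  0.03930763]
book [0.50286017 0.16833231 0.01593178]
tape [ 0.65963288 -0.09711612  0.00483106]
pw [0.74034727 0.30029548 0.01207946][ WARN:0@0.623] global loadsave.cpp:1063 imwrite_ Unsupported depth image for selected encoder is fallbacked to CV_8U.
```

```bash
cat >> h.py <<'E'
YAW=np.radians(-18.5); CX=np.array([np.cos(YAW),np.sin(YAW),0]); CY=np.array([-np.sin(YAW),np.cos(YAW),0]); Z=np.array([0,0,1.])
HINGE=np.array([.808,.058,0]); FACE=HINGE-.17*CX   # front-face centre on desk
def pose(x,y,z,t):
    "TCP target: mm from front face (x inwards), lateral, height; tilt deg from vertical toward the case"
    t=np.radians(t); tz=-np.cos(t)*Z+np.sin(t)*CX
    return FACE+(x*CX+y*CY+z*Z)/1e3, np.c_[np.cross(CY,tz),CY,tz]
def rel(targets):
    s=manip.sense();R0=R.from_rotvec(s["orientation"]).as_matrix();p0=s["tcp_pos"]
    for T in targets:
        p,M=pose(*T)
        print(T,np.round(np.degrees(R.from_matrix(R0.T@M).as_rotvec()),1),np.round(R0.T@(p-p0)*100,2))
def here():
    s=manip.sense();d=(s["tcp_pos"]-FACE)*1e3;M=R.from_rotvec(s["orientation"]).as_matrix()
    f=s["contact_force"];print("t",round(s["time"],2),"case xyz",np.round([d@CX,d@CY,d[2]],1),"tilt",np.round(np.degrees(np.arctan2(M[:,2]@CX,-M[2,2])),1),"yawerr",np.round(np.degrees(np.arcsin(M[:,1]@CX)),1),"F case",np.round([f@CX,f@CY,f[2]],1),"gap",round(s["finger_gap"],3),round(s["finger_force"],1))
E
python3 - <<'E'
from h import *
here();rel([(65,0,320,0),(65,0,258,0),(15,0,181,0)])
c=manip.capture("wrist");R0=R.from_rotvec(manip.sense()["orientation"]).as_matrix()
print("cam in tool",R0.T@(np.array(c["eye"])-manip.sense()["tcp_pos"]),c["camera_matrix"],R0.T@R.from_rotvec(c["rotation"]).as_matrix())
E
```

```text
t 0.1 case xyz [-497.5  333.2  230.3] tilt -0.0 yawerr 7.1 F case [ 0.1  0.1 -0.6] gap 0.999 0.0
(65, 0, 320, 0) [-0.1 -0.  -7.1] [-59.94 -26.12  -8.92]
(65, 0, 258, 0) [-0.1 -0.  -7.1] [-59.94 -26.11  -2.72]
(15, 0, 181, 0) [-0.1 -0.  -7.1] [-54.97 -26.72   4.98]
cam in tool [ 0.07542232  0.00078095 -0.14170599] [[371.64829954   0.         319.87255835]
 [  0.         371.64829954 234.70746785]
 [  0.           0.           1.        ]] [[ 3.75356509e-06 -9.54425077e-01 -2.98450619e-01]
 [ 9.99999929e-01  1.16236753e-04 -3.59140507e-04]
 [ 3.77463637e-04 -2.98450597e-01  9.54425010e-01]]
```

```bash
python3 -m pendant '[[0,0,-1.5,-5,-2,-5,0],[0,0,-3,-10.5,-4.5,-9,0],[0,0,-4.5,-16,-7,-9,0],[0,0,-6,-21.5,-9.5,-9,0],[0,0,-7.1,-27,-12,-9,0]]' && python3 - <<'E'
from h import *
here();rel([(65,0,320,0),(65,0,258,0),(15,0,181,0)])
E
```

```text
time: 0.78
tcp_pos: [0.4661, 0.3685, 0.3215]
orientation: [0.504, 3.101, 0.001]
contact_force: [1.3, 1.0, -0.8]
finger_gap: 0.001
finger_force: 0.0
t 0.78 case xyz [-252.7  186.   321.5] tilt 0.0 yawerr -0.1 F case [ 0.9  1.4 -0.8] gap 0.001 0.0
(65, 0, 320, 0) [0.  0.  0.1] [-31.76 -18.63   0.15]
(65, 0, 258, 0) [0.  0.  0.1] [-31.75 -18.63   6.35]
(15, 0, 181, 0) [0.  0.  0.1] [-26.75 -18.63  14.05]
```

```bash
python3 -m pendant '[[0,0,0,-5,-3,0,0],[0,0,0,-10,-6,0,0],[0,0,0,-15,-9,0,0],[0,0,0,-20,-12,0,0],[0,0,0,-25,-15,0,0]]' >/dev/null&& python3 -m pendant '[[0,0,0,-3,-2,0,0],[0,0,0,-6,-3,0,0],[0,0,0,-6,-3,2,0],[0,0,0,-6,-3,4,0],[0,0,0,-6,-3,4,0]]' && python3 - <<'E'
from h import *
here();rel([(65,0,258,0),(15,0,181,0)])
E
```

```text
time: 2.02
tcp_pos: [0.7009, 0.1011, 0.2787]
orientation: [-0.504, -3.096, 0.002]
contact_force: [-1.1, -0.2, -0.1]
finger_gap: -0.0
finger_force: 0.0
t 2.02 case xyz [ 54.7   6.9 278.7] tilt -0.2 yawerr -0.0 F case [-1.  -0.6 -0.1] gap -0.0 0.0
(65, 0, 258, 0) [-0.1 -0.2  0. ] [-1.04 -0.69  2.07]
(15, 0, 181, 0) [-0.1 -0.2  0. ] [ 3.93 -0.67  9.79]
```

```bash
python3 -m pendant '[[0,0,0,0,0,1.5,0],[0,0,0,1,0,3.5,0],[0,0,0,2,0,5.5,0],[0,0,0,3,0,7.5,0],[0,0,0,3.5,0,8.8,0]]' && python3 -c "
from h import *
here()" && python3 -m pendant '[[0,0,0,0.2,0,0.5,0],[0,0,0,0.4,0,1,0],[0,0,0,0.4,0,1.2,0],[0,0,0,0.4,0,1.2,0],[0,0,0,0.4,0,1.2,0]]' && python3 -c "
from h import *
here()"
```

```text
time: 2.65
tcp_pos: [0.6681, 0.1132, 0.1932]
orientation: [-0.503, -3.101, -0.002]
contact_force: [-1.9, 0.5, 4.4]
finger_gap: 0.004
finger_force: 1.8
t 2.65 case xyz [ 19.8   8.  193.2] tilt -0.0 yawerr -0.1 F case [-1.9 -0.2  4.4] gap 0.004 1.8
time: 3.28
tcp_pos: [0.6654, 0.1136, 0.1841]
orientation: [0.505, 3.099, 0.002]
contact_force: [-6.0, 0.7, 11.3]
finger_gap: 0.002
finger_force: 5.5
t 3.27 case xyz [ 17.1   7.5 184.1] tilt 0.1 yawerr 0.0 F case [-6.  -1.2 11.3] gap 0.002 5.5
```

```bash
python3 -m pendant '[[0,0,0,0,0,-4,0],[0,0,0,3,0,-6,0],[0,0,0,8,0,-6,50],[0,0,0,13,0,-6,100],[0,-5,0,15,-0.7,-4,100]]' >/dev/null && python3 -m pendant '[[0,-9,0,0,0,3,100],[0,-18,0,0,0,5,100],[0,-27,0,0,0,5,100],[0,-30,0,0,0,5,100],[0,-30,0,0,0,5,100]]' && python3 - <<'E'
from h import *
here()
c=manip.capture("wrist");np.savez("w1.npz",**c);cv2.imwrite("pics/w1.png",c["frame"])
c=manip.capture("side");np.savez("s1.npz",**c)
E
```

```text
time: 4.53
tcp_pos: [0.5241, 0.1533, 0.171]
orientation: [0.405, 2.504, -0.128]
contact_force: [0.8, -1.2, -0.3]
finger_gap: 1.001
finger_force: 0.0
t 4.53 case xyz [-129.5    0.3  171. ] tilt 35.0 yawerr -0.1 F case [ 1.1 -0.9 -0.3] gap 1.001 0.0
```

View pics/w1.png

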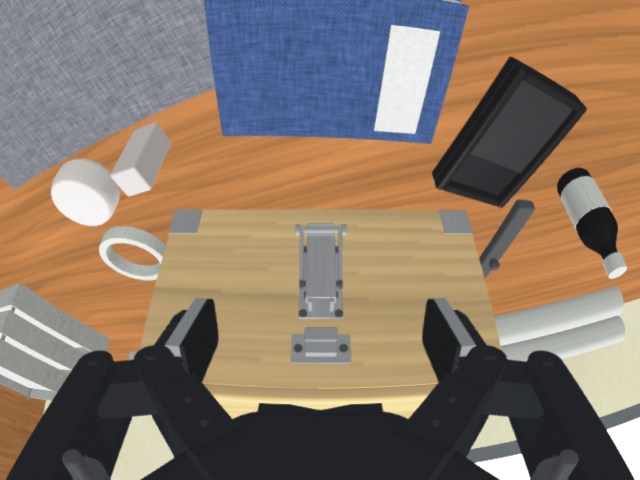

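The view is upside down. The lid is shut and the loop is folded, with its cross-pin heads at (299,230) and (344,230). The latch base is near (322,310), the keeper near (321,345), and the face's bottom corners near (172,210) and (470,210).

```bash
cat >> h.py <<'E'
def wray(c,u,v):
    K=np.array(c["camera_matrix"]);a=(u-K[0,2])/K[0,0];b=(v-K[1,2])/K[1,1];r=np.hypot(a,b)
    d=np.array([a/r*np.tan(r),b/r*np.tan(r),1.]) if r else np.array([0,0,1.])
    return R.from_rotvec(c["rotation"]).as_matrix()@d
def wpt(c,u,v,k=2):
    z=c["z_map"][int(v)-k:int(v)+k+1,int(u)-k:int(u)+k+1];z=z[z>0]
    return np.array(c["eye"])+wray(c,u,v)*np.median(z)
def inc(p):
    d=(p-FACE)*1e3;return np.round([d@CX,d@CY,d[2]],1)
def onplane(c,u,v,x):
    e=np.array(c["eye"]);d=wray(c,u,v);return e+d*((x/1e3-(e-FACE)@CX)/(d@CX))
E
python3 - <<'E'
from h import *
c=dict(np.load("w1.npz"))
for n,u,v in [("headL",299,230),("headR",344,230),("lever",322,265),("leverlo",322,240),("base",322,311),("keeper base L",298,350),("keeper base R",345,350),("keeper hook",321,337),("face a",200,300),("face b",440,300),("face c",220,240),("face d",420,240)]:
    print(n,inc(wpt(c,u,v,1)))
for n,u,v in [("botR",172,210),("botL",469,210)]: print(n,inc(onplane(c,u,v,0)))
for n,u,v in [("headL",299,230),("headR",344,230)]: print(n,inc(onplane(c,u,v,-31)))
for n,u,v in [("kscrew",298,348),("kscrewR",345,348)]: print(n,inc(onplane(c,u,v,-2)))
g=cv2.resize(c["frame"][195:375,270:375],None,fx=5.5,fy=3.2*1,interpolation=cv2.INTER_CUBIC)
g=cv2.resize(c["frame"][205:375,270:375],None,fx=3.5,fy=3.5,interpolation=cv2.INTER_CUBIC);cv2.imwrite("pics/w1c.png",g)
E
```

```text
headL [-30.4 -16.3  51.3]
headR [-30.3  21.2  51.2]
lever [-19.2   2.9  78.7]
leverlo [-20.6   2.9  54.4]
base [ -0.9   2.9 111.3]
keeper base L [ -1.4 -15.5 145.3]
keeper base R [ -0.9  20.5 145.1]
keeper hook [-21.6   2.  142.4]
face a [-148.2  -45.6  179.3]
face b [-148.8   47.4  179.5]
face c [  1.8 -93.3  37.9]
face d [ 2.2 96.1 37.2]
botR [  -0.  -152.2    0.8]
botL [ -0.  156.1   0. ]
headL [-31.  -16.3  51.8]
headR [-31.   21.2  51.7]
kscrew [ -2.  -15.5 143.9]
kscrewR [ -2.   20.4 143.9]
```

View pics/w1c.png

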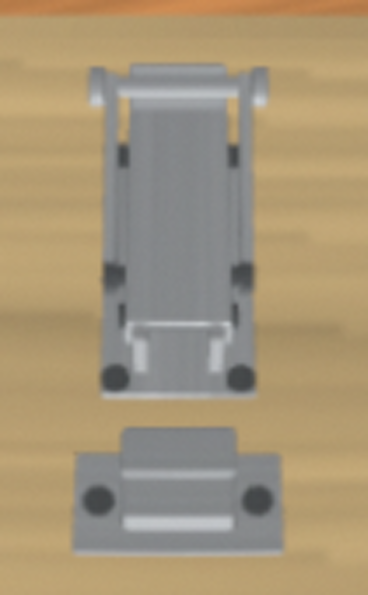

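```bash
sed -i 's/^FACE=.*//; s/FACE=HINGE-.17\*CX.*/FACE=HINGE-.17*CX+.002*CX+.0023*CY/' h.py; python3 - <<'E'
from h import *
here();rel([(-70,0,105,35),(-23.7,0,39.5,35)])
E
```

```text
t 4.62 case xyz [-130.1   -2.   172.1] tilt 35.0 yawerr 0.1 F case [-0.1  0.5  0.5] gap 0.998 0.0
(-70, 0, 105, 35) [ 0.  -0.  -0.1] [-1.08  0.2   8.94]
(-23.7, 0, 39.5, 35) [ 0.  -0.  -0.1] [-1.11  0.19 16.96]
```

```bash
python3 -m pendant '[[0,0,0,-0.4,0.1,3,75],[0,0,0,-0.8,0.2,6,75],[0,0,0,-1.1,0.2,9,75],[0,0,0,-1.1,0.2,11,75],[0,0,0,-1.1,0.2,13,75]]' && python3 -m pendant '[[0,0,0,0,0,1.5,75],[0,0,0,0,0,3,75],[0,0,0,0,0,4,75],[0,0,0,0,0,4,75],[0,0,0,0,0,4,75]]' && python3 - <<'E'
from h import *
here();rel([(-23.7,0,39.5,35)])
c=manip.capture("wrist");np.savez("w2.npz",**c);cv2.imwrite("pics/w2.png",c["frame"][150:,120:520])
E
```

```text
time: 5.25
tcp_pos: [0.6065, 0.1274, 0.0714]
orientation: [0.411, 2.501, -0.129]
contact_force: [0.8, -0.5, 0.6]
finger_gap: 0.753
finger_force: 0.0
time: 5.88
tcp_pos: [0.6264, 0.1216, 0.0389]
orientation: [0.407, 2.502, -0.128]
contact_force: [-0.2, 0.1, -0.7]
finger_gap: 0.754
finger_force: 0.0
t 5.88 case xyz [-24.4   0.4  38.9] tilt 35.0 yawerr -0.0 F case [-0.2 -0.  -0.7] gap 0.754 0.0
(-23.7, 0, 39.5, 35) [0. 0. 0.] [-0.09 -0.04 -0.01]
```

View pics/w2.png

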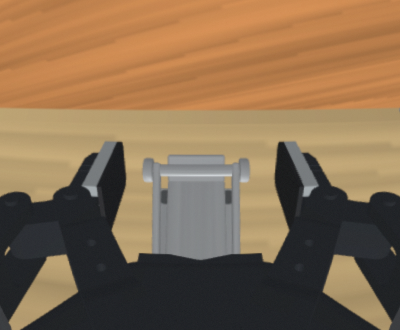

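The cross pin, with heads at (149,170) and (243,170) in the crop, lies centred between the open pads, a little behind their tips. I'll close on it.

```bash
python3 -m pendant '[[0,0,0,-0.1,0,0,40],[0,0,0,-0.1,0,0,30],[0,0,0,-0.1,0,0,30],[0,0,0,-0.1,0,0,30],[0,0,0,-0.1,0,0,30]]' && python3 - <<'E'
from h import *
here()
c=manip.capture("wrist");np.savez("w3.npz",**c);cv2.imwrite("pics/w3.png",c["frame"][150:,120:520])
# path: bar around pivot at (-15,104); TCP = bar + offset
s=manip.sense()
for ph,lag in [(17,25),(40,34),(60,42),(90,53),(120,62),(150,73),(165,78),(178,82)]:
    l=np.radians(lag);r=12*np.cos(l)+np.sqrt(46.4**2-144*np.sin(l)**2);f=np.radians(ph)
    print(ph,np.round(r,1),"bar",np.round([-15-r*np.sin(f),104-r*np.cos(f)],1))
E
```

```text
time: 6.55
tcp_pos: [0.6273, 0.1204, 0.0394]
orientation: [0.408, 2.502, -0.129]
contact_force: [-0.8, -2.5, 3.3]
finger_gap: 0.467
finger_force: 60.2
t 6.55 case xyz [-23.1  -0.5  39.4] tilt 35.0 yawerr 0.0 F case [ 0.1 -2.6  3.3] gap 0.467 60.2
17 57.0 bar [-31.7  49.5]
40 55.9 bar [-50.9  61.2]
60 54.6 bar [-62.3  76.7]
90 52.6 bar [-67.6 104. ]
120 50.8 bar [-59.  129.4]
150 48.5 bar [-39.2 146. ]
165 47.4 bar [-27.3 149.8]
178 46.5 bar [-16.6 150.5]
```

View pics/w3.png

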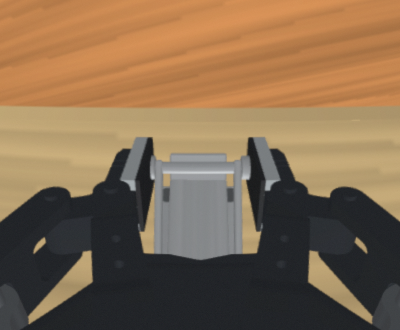

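```bash
python3 - <<'E'
from h import *
c=dict(np.load("w3.npz"))
e=np.array(c["eye"])
for u,v in [(300,318),(318,318),(335,318),(318,317),(318,319)]:
    p=wpt(c,u,v,0);d=wray(c,u,v);d/=np.linalg.norm(d);print(inc(p),"centre",inc(p+.0025*d))
rel([(-23.1-19.2,0,39.4+11.7,35),(-23.1-30.6,0,39.4+27.2,35),(-23.1-35.9,0,39.4+54.5,35),(-23.1-27.3,0,39.4+80,35),(-23.1-7.5,0,39.4+96.5,35)])
E
```

```text
[-29.6  -7.8  48.5] centre [-27.3  -7.9  47.4]
[-30.1  -0.5  48.7] centre [-27.9  -0.6  47.7]
[-28.8   6.3  48.1] centre [-26.6   6.4  47.1]
[-28.8  -0.5  47.6] centre [-26.5  -0.6  46.6]
[-29.5  -0.5  48.9] centre [-27.2  -0.6  47.8]
(-42.3, 0, 51.099999999999994, 35) [-0.  0. -0.] [ 0.9   0.05 -2.06]
(-53.7, 0, 66.6, 35) [-0.  0. -0.] [ 0.94  0.05 -3.98]
(-59.0, 0, 93.9, 35) [-0.  0. -0.] [-0.19  0.04 -6.52]
(-50.400000000000006, 0, 119.4, 35) [-0.  0. -0.] [-2.36  0.04 -8.12]
(-30.6, 0, 135.9, 35) [-0.  0. -0.] [-4.93  0.05 -8.33]
```

```bash
python3 -m pendant '[[0,0,0,0.6,0,-1.0,30],[0,0,0,1.05,0,-2.35,30],[0,0,0,1.2,0,-3.3,30],[0,0,0,1.1,0,-4.3,30],[0,0,0,1.1,0,-4.3,30]]' && python3 - <<'E'
from h import *
here();c=manip.capture("wrist");p=wpt(c,318,318,0);d=wray(c,318,318);d/=np.linalg.norm(d);print(inc(p+.0025*d))
E
```

```text
time: 7.22
tcp_pos: [0.5945, 0.1313, 0.0683]
orientation: [0.408, 2.503, -0.129]
contact_force: [-0.8, -4.1, -0.1]
finger_gap: 0.468
finger_force: 60.4
t 7.22 case xyz [-57.8  -0.5  68.3] tilt 35.0 yawerr 0.0 F case [ 0.6 -4.1 -0.1] gap 0.468 60.4
[-60.9  -0.6  75.9]
```

```bash
python3 -m pendant '[[0,0,0,-0.4,0,-1.35,30],[0,0,0,-1.1,0,-2.55,30],[0,0,0,-2.1,0,-3.5,30],[0,0,0,-3.3,0,-4.1,30],[0,0,0,-3.3,0,-4.1,30]]' && python3 - <<'E'
from h import *
here();c=manip.capture("wrist");p=wpt(c,318,318,0);d=wray(c,318,318);d/=np.linalg.norm(d);print(inc(p+.0025*d))
cv2.imwrite("pics/w4.png",c["frame"][150:,120:520])
E
```

```text
time: 7.9
tcp_pos: [0.5989, 0.1294, 0.1219]
orientation: [0.41, 2.502, -0.13]
contact_force: [-1.2, -4.3, -0.2]
finger_gap: 0.465
finger_force: 60.8
t 7.9 case xyz [-53.   -1.  121.9] tilt 35.0 yawerr 0.1 F case [ 0.2 -4.4 -0.2] gap 0.465 60.8
[-55.4  -1.1 129.1]
```

View pics/w4.png

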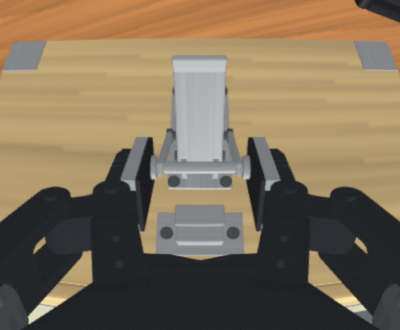

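```bash
python3 - <<'E'
from h import *
c=manip.capture("wrist");np.savez("w5.npz",**c)
W=[]
for v in range(310,410,3):
    print(v,inc(wpt(c,320,v,0)),c["frame"][v,320].sum())
print("heads",inc(wpt(c,274,318,1)),inc(wpt(c,366,318,1)))
E
```

```text
310 [-19.5  -0.3 107. ] 547
313 [-60.7  -0.2 128.5] 392
316 [-60.7  -0.2 129.8] 421
319 [-59.4  -0.2 130.6] 464
322 [-59.6  -0.2 132. ] 618
325 [ -3.1  -0.3 108.5] 411
328 [ -1.9  -0.3 109.9] 409
331 [ -2.9  -0.3 112.1] 411
334 [ -2.6  -0.3 113.8] 409
337 [ -3.1  -0.3 115.8] 409
340 [ -0.9  -0.3 116.8] 539
343 [  0.3  -0.3 118.2] 440
346 [ -1.   -0.3 120.5] 444
349 [ -0.   -0.3 121.9] 450
352 [ -0.7  -0.3 123.9] 451
355 [-1.000e-01 -3.000e-01  1.255e+02] 449
358 [-23.7  -0.3 135.2] 393
361 [-23.5  -0.3 136.7] 396
364 [-23.5  -0.3 138.3] 395
367 [-22.9  -0.3 139.6] 399
370 [-22.3  -0.3 141. ] 396
373 [-22.7  -0.3 142.6] 395
376 [-22.   -0.3 143.9] 510
379 [-10.6  -0.3 142.3] 411
382 [-11.   -0.3 144.1] 400
385 [-10.4  -0.3 145.5] 408
388 [-10.2  -0.3 147. ] 400
391 [-10.1  -0.3 148.6] 416
394 [ -8.3  -0.3 149.8] 580
397 [ -1.5  -0.3 149.9] 439
400 [ -2.6  -0.3 151.8] 407
403 [ -3.1  -0.3 153.5] 401
406 [ -2.4  -0.3 155. ] 461
409 [ -1.1  -0.3 156.4] 384
heads [-61.1 -18.7 131.1] [-61.2  18.2 131.1]
```

```bash
python3 -m pendant '[[0,0,0,-1.2,0.05,-0.3,30],[0,0,0,-2.5,0.05,-0.32,30],[0,0,0,-3.7,0.1,0.05,30],[0,0,0,-4.8,0.1,0.65,30],[0,0,0,-4.8,0.1,0.65,30]]' && python3 - <<'E'
from h import *
here();rel([(-10,0,143.5,35),(-10,0,132.3,35)])
c=manip.capture("wrist")
for v in range(306,352,3): print(v,inc(wpt(c,320,v,0)))
cv2.imwrite("pics/w5.png",c["frame"][150:,120:520])
E
```

```text
time: 8.62
tcp_pos: [0.6397, 0.1155, 0.1425]
orientation: [0.41, 2.503, -0.133]
contact_force: [-1.7, -6.5, -1.0]
finger_gap: 0.471
finger_force: 60.9
t 8.62 case xyz [ -9.8  -1.1 142.5] tilt 35.0 yawerr 0.1 F case [ 0.5 -6.7 -1. ] gap 0.471 60.9
(-10, 0, 143.5, 35) [-0.2 -0.  -0. ] [-0.04  0.11 -0.09]
(-10, 0, 132.3, 35) [-0.2 -0.  -0. ] [0.6  0.12 0.83]
306 [-10.   -0.4 142.9]
309 [-10.7  -0.4 144.7]
312 [-16.2  -0.4 148.8]
315 [-16.7  -0.4 150.4]
318 [-16.6  -0.4 151.7]
321 [-15.2  -0.4 152.4]
324 [ -5.5  -0.4 149.5]
327 [ -3.1  -0.4 149.8]
330 [ -2.7  -0.4 151.1]
333 [ -2.4  -0.4 152.4]
336 [ -2.6  -0.4 153.9]
339 [ -2.7  -0.4 155.3]
342 [ -0.7  -0.4 156. ]
345 [ -0.4  -0.4 157.2]
348 [ -0.5  -0.4 158.7]
351 [  1.5  -0.4 159.4]
```

View pics/w5.png

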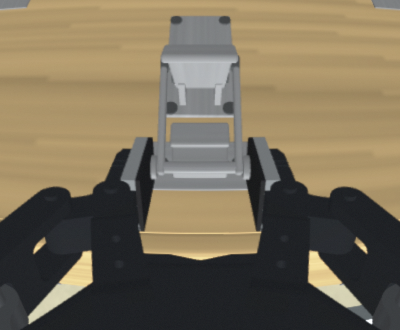

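Lever is out and up. The pin, with heads at about (158,168) and (243,168) in the crop, is above and in line with the groove. I'll lower it straight down.

```bash
python3 -m pendant '[[0,0,0,0.15,0,0.2,30],[0,0,0,0.3,0,0.4,30],[0,0,0,0.45,0,0.6,30],[0,0,0,0.64,0,0.83,30],[0,0,0,0.64,0,0.83,30]]' && python3 - <<'E'
from h import *
here()
c=manip.capture("wrist")
for v in range(306,333,3): print(v,inc(wpt(c,320,v,0)))
cv2.imwrite("pics/w6.png",c["frame"][150:,120:520])
E
```

```text
time: 9.3
tcp_pos: [0.6389, 0.1158, 0.1323]
orientation: [0.409, 2.503, -0.133]
contact_force: [-2.9, -6.4, 0.7]
finger_gap: 0.471
finger_force: 60.9
t 9.3 case xyz [-10.7  -1.2 132.3] tilt 35.0 yawerr 0.1 F case [-0.7 -6.9  0.7] gap 0.471 60.9
306 [-22.5  -0.3 138.6]
309 [-22.8  -0.3 140. ]
312 [-22.4  -0.3 141.2]
315 [-23.2  -0.3 142.8]
318 [-23.4  -0.3 144.2]
321 [-19.7  -0.3 143.8]
324 [-10.8  -0.4 141.2]
327 [-10.5  -0.3 142.4]
330 [-11.1  -0.3 144.1]
```

View pics/w6.png

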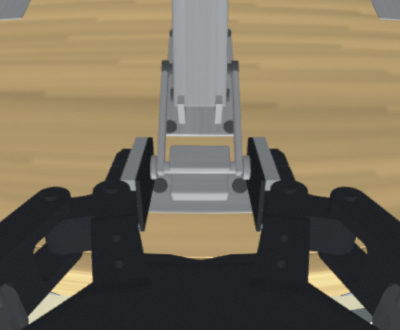

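The pin has dropped behind the lip: in the centre column only lip and root are visible, and the lever sticks out. Releasing and backing off.

```bash
python3 -m pendant '[[0,0,0,0,0,0,60],[0,0,0,0,0,0,80],[0,0,0,0,0,0,80],[0,0,0,0,0,-3,80],[0,0,0,0,0,-7,80]]' && python3 -m pendant '[[0,0,0,1,0,-5,60],[0,-6,0,2,0,-6,0],[0,-12,0,2,0,-6,0],[0,-18,0,2,0,-6,0],[0,-18,0,2,0,-6,0]]' && python3 - <<'E'
from h import *
here()
c=manip.capture("wrist");np.savez("w7.npz",**c);cv2.imwrite("pics/w7.png",c["frame"])
E
```

```text
time: 9.98
tcp_pos: [0.6004, 0.131, 0.1895]
orientation: [0.407, 2.504, -0.129]
contact_force: [-0.1, 0.6, 1.3]
finger_gap: 0.8
finger_force: 0.0
time: 10.6
tcp_pos: [0.5515, 0.1478, 0.2256]
orientation: [0.352, 2.197, -0.179]
contact_force: [-0.1, -0.3, -0.8]
finger_gap: 0.002
finger_force: 0.0
t 10.6 case xyz [-103.8    1.4  225.6] tilt 52.9 yawerr -0.2 F case [ 0.  -0.4 -0.8] gap 0.002 0.0
```

View pics/w7.png

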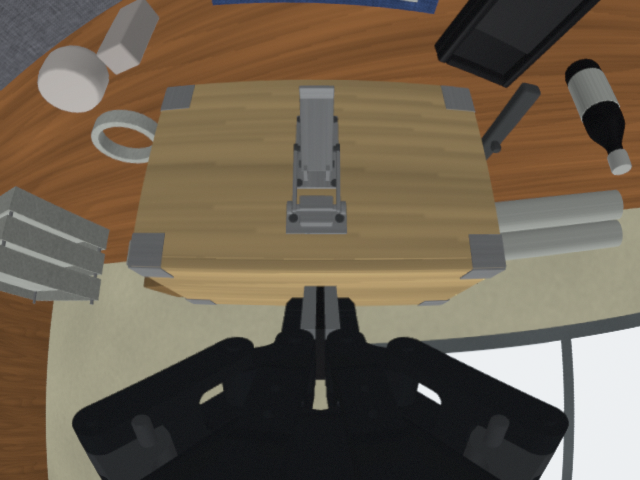

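The pin stayed hooked, with the loop over the keeper near (317,215). The lever stands out with its lip near (318,92).

```bash
python3 - <<'E'
from h import *
c=dict(np.load("w7.npz"))
for u,v in [(318,92),(318,100),(318,110),(318,130),(318,150)]: print(v,inc(wpt(c,u,v,1)))
for a in (.85,.6,.4,.2,.0):
    print(a,np.round([-15-55*np.sin(a)-5*np.cos(a),104-55*np.cos(a)+5*np.sin(a)],1))
rel([(-105,0,105,50),(-70,0,78,50),(-20,0,49,50)])
E
```

```text
92 [-68.    0.5  76.4]
100 [-61.2   0.5  77.9]
110 [-55.2   0.6  82.3]
130 [-42.    0.6  90.5]
150 [-29.8   0.7 100. ]
0.85 [-59.6  71.5]
0.6 [-50.2  61.4]
0.4 [-41.   55.3]
0.2 [-30.8  51.1]
0.0 [-20.  49.]
(-105, 0, 105, 50) [0.  2.9 0.1] [ 9.85 -0.12  7.17]
(-70, 0, 78, 50) [0.  2.9 0.1] [ 9.89 -0.13 11.59]
(-20, 0, 49, 50) [0.  2.9 0.1] [ 9.19 -0.13 17.32]
```

```bash
python3 -m pendant '[[0,0,0,4.5,-0.1,2,0],[0,0,0,8.6,-0.1,6,0],[0,0,0,9,-0.1,8,0],[0,0,0,9.3,-0.1,10,0],[0,0,0,9.6,-0.1,11.2,0]]' >/dev/null&& python3 -c "
from h import *
here();rel([(-68,0,78,52.9),(-52,0,62,52.9),(-44,0,54,52.9),(-35,0,49,52.9),(-24.5,0,46,52.9)])"
```

```text
t 11.28 case xyz [-68.4  -0.1  83.4] tilt 53.0 yawerr 0.2 F case [ 0.3  0.8 -0.6] gap 0.004 0.0
(-68, 0, 78, 52.9) [-0.1  0.1 -0.1] [0.4  0.01 0.36]
(-52, 0, 62, 52.9) [-0.1  0.1 -0.1] [0.72 0.02 2.6 ]
(-44, 0, 54, 52.9) [-0.1  0.1 -0.1] [0.87 0.02 3.72]
(-35, 0, 49, 52.9) [-0.1  0.1 -0.1] [0.73 0.02 4.74]
(-24.5, 0, 46, 52.9) [-0.1  0.1 -0.1] [0.34 0.02 5.76]
```

```bash
python3 -m pendant '[[0,0,0,0.5,0,1.2,0],[0,0,0,0.7,0,2.3,0],[0,0,0,0.8,0,3.2,0],[0,0,0,0.8,0,3.9,0],[0,0,0,0.75,0,4.6,0]]' && python3 -c "
from h import *
here()" && python3 -m pendant '[[0,0,0,-0.2,0,0.5,0],[0,0,0,-0.4,0,1.1,0],[0,0,0,-0.4,0,1.2,0],[0,0,0,-0.4,0,1.2,0],[0,0,0,-0.4,0,1.2,0]]' && python3 -c "
from h import *
here()"
```

```text
time: 11.9
tcp_pos: [0.6136, 0.1256, 0.0495]
orientation: [0.357, 2.193, -0.178]
contact_force: [0.6, 0.7, -0.4]
finger_gap: -0.005
finger_force: 0.2
t 11.9 case xyz [-37.8   0.1  49.5] tilt 53.0 yawerr -0.0 F case [ 0.4  0.9 -0.4] gap -0.005 0.2
time: 12.52
tcp_pos: [0.6245, 0.1219, 0.0456]
orientation: [0.357, 2.193, -0.178]
contact_force: [0.4, -0.2, -0.6]
finger_gap: -0.004
finger_force: 0.0
t 12.53 case xyz [-26.3   0.   45.6] tilt 53.0 yawerr -0.0 F case [ 0.5 -0.1 -0.6] gap -0.004 0.0
```

```bash
python3 -m pendant '[[0,0,0,-0.1,0,0.15,0],[0,0,0,-0.2,0,0.25,0],[0,0,0,-0.3,0,0.4,0],[0,0,0,-0.3,0,0.4,0],[0,0,0,-0.3,0,0.4,0]]' && python3 -c "
from h import *
here()"
```

```text
time: 13.15
tcp_pos: [0.626, 0.122, 0.0447]
orientation: [0.354, 2.196, -0.177]
contact_force: [-28.1, 2.5, 18.5]
finger_gap: -0.001
finger_force: 15.2
t 13.15 case xyz [-24.9   0.6  44.7] tilt 52.9 yawerr -0.2 F case [-27.4  -6.5  18.5] gap -0.001 15.2
```

Firm contact at the flat position (about 33 N). I'll back off and check.

```bash
python3 -m pendant '[[0,0,0,0.5,0,-2,0],[0,0,0,0.5,0,-6,0],[0,0,0,-2,0,-10,0],[0,0,0,-5,0,-13,0],[0,0,0,-8,0,-14,0]]' && python3 -m pendant '[[0,10,0,0,0,0,0],[0,18,0,0,0,0,0],[0,18,0,0,0,0,0],[0,18,0,0,0,0,0],[0,18,0,0,0,0,0]]' >/dev/null && python3 - <<'E'
from h import *
here()
c=manip.capture("wrist");np.savez("w8.npz",**c);cv2.imwrite("pics/w8.png",c["frame"])
E
```

```text
time: 13.78
tcp_pos: [0.5686, 0.1416, 0.196]
orientation: [0.355, 2.192, -0.175]
contact_force: [0.7, 1.1, 0.8]
finger_gap: 0.001
finger_force: 0.0
t 14.4 case xyz [-85.5  -0.3 192.9] tilt 35.0 yawerr -0.0 F case [ 0.1 -0.1 -0.8] gap 0.002 0.0
```

View pics/w8.png

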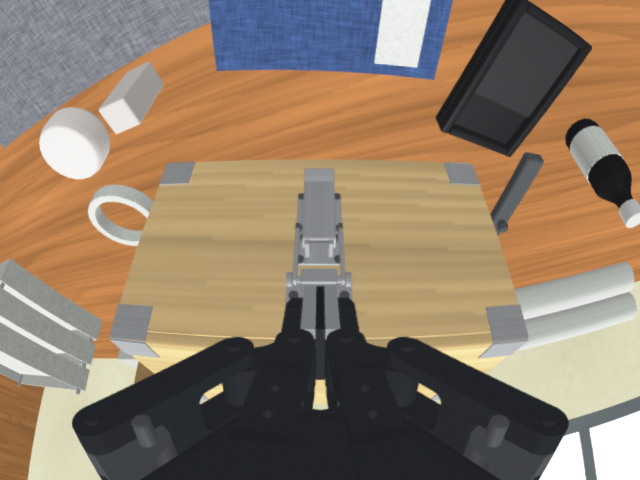

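The loop's pin heads are at the keeper, near (290,280) and (349,280). The lever's lip is near (319,175). Next I'll measure how flat the lever lies.

```bash
python3 - <<'E'
from h import *
c=dict(np.load("w8.npz"))
for v in list(range(165,245,8))+list(range(262,292,3)): print(v,inc(wpt(c,319,v,1)))
print("heads",inc(wpt(c,290,280,1)),inc(wpt(c,349,280,1)),"face",inc(wpt(c,230,200,2)),inc(wpt(c,410,200,2)))
E
```

```text
165 [ 0.  -0.7  7.4]
173 [-23.9  -0.5  44.1]
181 [-20.3  -0.5  49.7]
189 [-19.9  -0.5  58.4]
197 [-20.2  -0.5  67.4]
205 [-20.2  -0.4  75.8]
213 [-20.5  -0.4  84.1]
221 [-19.8  -0.4  91.2]
229 [-19.9  -0.4  98.7]
237 [-19.9  -0.3 106. ]
262 [ -2.3  -0.3 115.5]
265 [ -0.6  -0.3 117. ]
268 [ 1.000e-01 -3.000e-01  1.192e+02]
271 [-23.4  -0.3 136.5]
274 [-23.2  -0.2 138.7]
277 [-23.5  -0.2 141.1]
280 [-23.5  -0.2 143.4]
283 [-20.5  -0.2 143.9]
286 [-96.2   0.  189.3]
289 [-97.9   0.  191.7]
heads [-20.7 -19.1 141.8] [-20.6  19.3 141.7] face [ -0.4 -76.9  51.4] [-0.5 77.5 51.3]
```

The lever's outer side stays at x ≈ -20 mm along its length, so it is flat, and the pin is seated. Handing in.

```bash
python3 -c "
from bench import manip
print(manip.finish_job())"
```

```text
the job is handed in; nothing more can be done
None
```

I handed the job in: my last camera check before that showed the lid shut, the loop's cross pin behind the keeper's lip and the lever flat, with the arm clear of the case; the hand-in returned no verdict.

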